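Open the loading flap and feed the cartridge magazine

ROBOT

A 7-joint arm with a two-finger parallel gripper is mounted at the origin on a cart in front of the work surface, level with it; the furniture and walls round the work are solid. World frame = base frame: x ahead of the robot, y to its left, z up, the work surface at z = 0. Lengths are in m, angles in rad, forces in N, time in s.
With the tool pointing down it reaches from about 0.4 to 0.85 m from the base axis. Payload 4.5 kg.
Tool frame: the origin (TCP) lies at the very end of the fingers, on their centre line; the grasp point (between the pads) lies 19 mm behind it; z points along the fingers, y is the line along which they close (so a half turn about z gives the same grasp; the last joint's range is limited). The gripper opens to 88 mm and grips with 3 to 60 N. Pads are 18 mm wide; open, the fingers measure 123 mm over their backs; the gripper's body (75 mm by 187 mm) begins 45 mm behind the grasp point.
Start: joints at [1.246, 0.689, -0.195, 1.565, 0.157, 0.902, -0.215], TCP at [0.22, -0.585, 0.208] pointing down, gripper open.
Joint ranges: [-3.01, 3.01], [-0.46, 2.08], [-1.47, 1.51], [0.13, 2.56], [-1, 4.14], [0.04, 2.09], [-2.66, 2.66]. Speed limits (rad/s): [2.57, 2.57, 3.14, 3.14, 3.14, 3.14, 3.14].

INTERFACE

Orientations are given as a 3x3 rotation matrix whose columns are the frame's x, y, z axes.
In Python, from bench import manip gives the robot as it stands. The module is installed in compiled form; this text tells all that it offers.
- The arm moves only by the shell command python3 -m handwheel 'ROWS' [OPENING] [FORCE]. ROWS is JSON, a list of rows, each an object of numbers: "x", "y", "z": the shift along the world's x, y, z as a fraction of full scale; "rx", "ry", "rz": the turn, a rotation vector about the world's x, y, z as a fraction of full scale. In form: [{"x": .., "y": .., "z": .., "rx": .., "ry": .., "rz": ..}, ...]. A call has 1 to 20 rows; each row is the pose to reach, as a shift and turn from the pose commanded when the call began, turning the shorter way round; what a row does not reach only later rows make up. Full scale, the value 1, is 0.3 m for a shift and 180 degrees for a turn. A row lasts 1/12 s, in which the tool goes at most 41.7 mm and 7.16 degrees, less where a joint would pass 70% of its speed; a pose out of reach is approached as far as the arm can. A call with a number of a shift or a turn outside -1 to 1 is refused whole. A call with a gripper value outside its range is refused whole. OPENING is the finger opening in mm, from 0 to 88.1, set as the call begins (- or left out, the last holds). The fingers move at their own pace and stop on an object; FORCE is the grip in N (left out, the last holds). Time passes only in rows, so rows that repeat a pose let the fingers close. It gives the time, the measured TCP pose, the force, the opening and the grip force at its end, in the units of the state.
- manip.sense(): the state, without advancing time (a new reading comes with each control period).
- manip.snapshot(name): name is "scene" or "top" or "wrist"; returns the picture (400x640x3 uint8, blue, green, red); there is no depth.
- manip.calibration(name): a dict with "mtx" (3x3 intrinsics, pixels), "R" (3x3) and "t" (3): a world point X has camera coordinates R X + t; the wrist camera has in their place "T_tool_cam" (4x4, takes a point from camera to tool coordinates, whose origin is the TCP and whose axes are the flange's). Camera axes: x right, y down, z forward; pixel columns grow to the right and rows downward; lengths in m; the calibration is good to about 2 mm. A picture is of the moment at which its call begins: read the wrist's pose just before it. calibration takes no time and is no camera call.
- manip.sign_off(): hands the job in; it is judged then, once.
The state is a dict: "time": time; "joint_pos": joint angles; "dq": joint speeds; "joint_efforts": joint torques, N m; "tool_pos": TCP position; "tool_rot": TCP orientation; "wrist_force": force on the tool from outside, world axes, zero at the start; "ft_torque": the same for the moment, N m; "opening": finger opening in m; "gripper_force": force on a finger pad.
Only numpy, scipy, OpenCV 4.12 (cv2) and the standard library are available. Lean on these libraries where they do the work, as an engineer would, in place of code of your own. Each camera call takes 0.05 s, during which the arm holds its last target. There are 200 camera calls.

TASK

Swing the magazine's loading flap up and over and lower it gently onto its stop, never letting it drop, so that it makes a level loading tray. Then feed the two loose grey cartridges lengthways along the tray into the tube, one after the other, pushing the last one until the whole row sits solid against the closed end, firmly but without ramming it. Leave the flap open and the other things on the bench where they are.

Things in the scene. Friction and masses are not known exactly. Their poses are not given: they have to be found in the camera images.
- magazine: Fixed magazine: grey pedestal on a dark base plate (235 x 120 mm) with a level square aluminium tube, closed at its far end. Origin on the bench under the tube's mouth; x into the tube (leftwards and somewhat away from the robot), z up. Tube floor 70 mm up; bore 30 x 30, 165 deep; roof 6 thick, walls 7. A 17 mm sill level with the floor lies before the mouth, then the flap's hinge.
- tube_mouth (a point): Middle of the lower edge of the tube's mouth (70 mm above the magazine's origin); axes as the magazine's, x into the tube. With all three cartridges home the tail of the last stands 3 mm proud of the mouth, so its origin is then 25 mm inside.
- flap_hinge (a point): Middle of the flap's hinge line, which runs along the magazine's y, 17 mm in front of the mouth and at the height of the tube's floor (70 mm). Fixed; axes as the magazine's.
- flap_edge (a point): Centre of the round bead (bar 16 diameter, 90 long, parallel to the hinge) on the flap's free edge, 100 mm from the hinge. The flap is a steel plate 90 wide, 4 thick, 0.2 to 0.33 kg. Closed, it leans on the tube with the bead about 165 mm above the bench, free on both sides of its upper 50 mm. Axes turn with the flap: z from hinge to bead, x out of the inner face. The bead's axis is 2 mm behind that face.
- tray (a point): Point on the flap's inner face, 50 mm from the hinge, midway across; axes as flap_edge. With the flap open this face is the tray's upper face, level with the tube's floor. Two guide rails 5 mm high leave a lane 28 mm wide on it, from 8 to 88 mm out from the hinge, in line with the tube; the bead beyond stands 6 mm above the face.
- flap (a joint): Flap angle in rad: 0 closed (leaning 0.314 back past upright over the tube, held by its weight), 0.314 upright, 1.885 open: level, towards magazine -x, resting on two stop arms. The hinge is nearly free: let go past upright, the flap falls at over 3 rad/s; it should never turn faster than 2.5 rad/s.
- cartridge_a: Loose plain grey square plastic cartridge, 56 long x 24 wide x 24 high, 60 g, edges rounded 3 mm, both ends alike. Origin at the centre of its underside; x along its length, z up. Lies flat on the bench, to the right of or nearer than the flap.
- cartridge_b: Loose, the same as cartridge_a; which goes first is free.
- cartridge_in: The same kind of cartridge, already in the tube but not home: it lies somewhere along the bore, out of sight behind the flap, and slides freely; the fed cartridges push it to the closed end.
- bench_timer: Bystander: bench timer, 60 x 68 x 18, lying on the bench.
- tape_roll: Bystander: roll of tape, 62 across, 18 high.
- tube_rack: Bystander: low microtube rack, 76 x 200 x 29.
- small_bottle: Bystander: small bottle with a cap, 34 across, 68 high.
- buffer_bottle: Bystander: wider screw-cap bottle, 56 across, 103 high.

How it is judged:
By the outcome, as a careful person would: the job done as asked, in the order asked, and still so for the second after the job is handed in, with the robot touching nothing.
It also fails if it takes over 72 s, if anything falls off the work surface, if the arm or the gripper's body presses on something with over 40 N, if the wrist force passes 120 N, or if a joint passes its speed limit or range.

## Working session

There is one attempt and no reset: what is moved stays moved. The work goes in short steps, Python scripts to look and compute and a shell command to move; the robot and the scene stay as the last step left them, time stands still between calls to the robot, and variables do not carry over. Pictures are saved under pics/ and viewed, at most 10 in all, crops included, and the job is handed in when it is done.

```bash
mkdir -p pics; python3 - <<'E'
from bench import manip
import cv2,numpy as np
for n in("scene","top"):
    cv2.imwrite(f"pics/{n}0.png",manip.snapshot(n))
    c=manip.calibration(n); print(n,np.round(c["mtx"],1).tolist(),np.round(c["R"],3).tolist(),np.round(c["t"],3).tolist())
s=manip.sense(); print(s["time"],s["tool_pos"],np.round(s["tool_rot"],3).tolist(),s["opening"])
print(np.round(manip.calibration("wrist")["T_tool_cam"],3).tolist())
E
```

```text
scene [[481.0, 0.0, 318.8], [0.0, 481.0, 195.9], [0.0, 0.0, 1.0]] [[0.552, -0.834, -0.001], [-0.346, -0.228, -0.91], [0.758, 0.503, -0.415]] [-0.305, 0.255, 1.159]
top [[452.4, 0.0, 327.5], [0.0, 452.4, 200.6], [0.0, 0.0, 1.0]] [[0.026, -1.0, -0.013], [-0.994, -0.025, -0.105], [0.105, 0.016, -0.994]] [-0.081, 0.423, 1.199]
0.1 [ 0.21920582 -0.58464636  0.2070203 ] [[0.936, 0.351, -0.001], [0.351, -0.936, 0.001], [-0.0, -0.002, -1.0]] 0.08827587636237468
[[0.0, -0.954, -0.299, 0.078], [1.0, 0.0, 0.001, -0.0], [-0.001, -0.299, 0.954, -0.176], [0.0, 0.0, 0.0, 1.0]]
```

View pics/scene0.png

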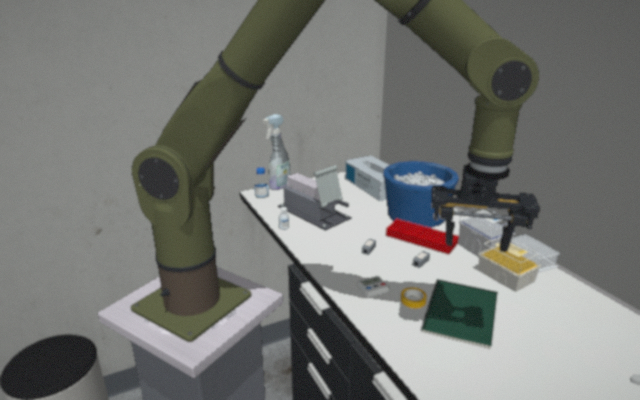

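View pics/top0.png

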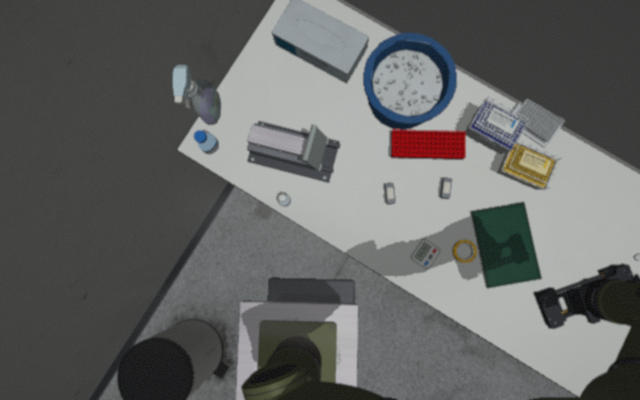

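The top view shows the magazine at about (293,150) and the cartridges at about (390,193) and (446,188). I'll enlarge these.

```bash
python3 - <<'E'
import cv2,numpy as np
t=cv2.imread("pics/top0.png")
a=cv2.resize(t[110:190,240:350],None,fx=7,fy=7,interpolation=cv2.INTER_CUBIC)
cv2.imwrite("pics/cm.png",a)
b=cv2.resize(t[165:215,370:470],None,fx=8,fy=8,interpolation=cv2.INTER_CUBIC)
cv2.imwrite("pics/cc.png",b)
E
```

```text
(no output)
```

View pics/cm.png

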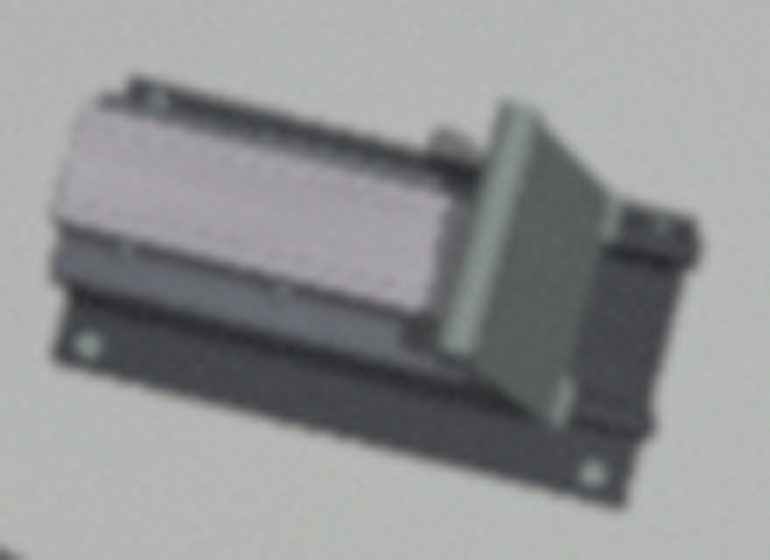

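View pics/cc.png

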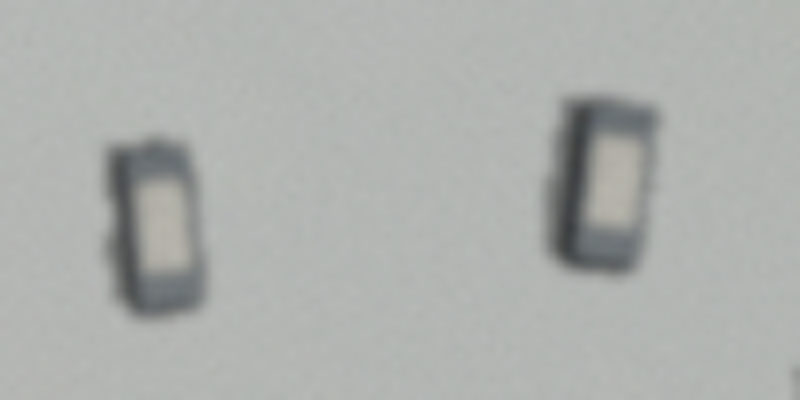

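The crops show these points (crop pixels):
- **Roof mouth corners:** (455,197) and (425,312).
- **Bead ends:** (512,105) and (457,350).
- **Hinge ends:** (612,205) and (562,420).
- **Cartridge labels:** (162,225) and (615,182).

```bash
cat >h.py <<'E'
from bench import manip
import cv2,numpy as np
def ray(name,px,z,s=None):
    c=manip.calibration(name)
    if name=="wrist":
        T=np.eye(4);T[:3,:3]=s["tool_rot"];T[:3,3]=s["tool_pos"];T=T@c["T_tool_cam"];R=T[:3,:3];C=T[:3,3]
    else: R=np.array(c["R"]).T;C=-R@c["t"]
    d=R@np.linalg.inv(c["mtx"])@np.array([px[0],px[1],1.]); return C+d*(z-C[2])/d[2]
def proj(name,X):
    c=manip.calibration(name); p=c["mtx"]@(np.array(c["R"])@X+c["t"]); return p[:2]/p[2]
E
python3 - <<'E'
from h import *
m=lambda p:(240+(p[0]+.5)/7-.5,110+(p[1]+.5)/7-.5)
c=lambda p:(370+(p[0]+.5)/8-.5,165+(p[1]+.5)/8-.5)
P={k:ray("top",m(p),z)[:2] for k,p,z in [("rt",(455,197),.106),("rb",(425,312),.106),("lt",(92,98),.106),("lb",(55,222),.106),("bt",(512,105),.172),("bb",(457,350),.172),("ht",(612,205),.07),("hb",(562,420),.07),("p1",(130,78),.005),("p2",(55,360),.005),("p3",(625,507),.005),("p4",(700,235),.005)]}
for k,v in P.items(): print(k,np.round(v,4))
A=lambda a,b:np.degrees(np.arctan2(*(P[b]-P[a])[::-1]))
print("yaw",A("rt","lt"),A("rb","lb"),A("p4","p1"),A("p3","p2"),A("rb","rt")+90,A("bb","bt")+90,A("hb","ht")+90,A("p3","p4")+90)
for n,a,t,b in [("a",(162,225),(158,180),(168,272)),("b",(615,182),(618,135),(610,228))]:
    q=ray("top",c(a),.024)[:2];d=ray("top",c(t),.024)-ray("top",c(b),.024);print(n,q,np.degrees(np.arctan2(d[1],d[0])))
c=manip.calibration("top");print(-np.array(c["R"]).T@c["t"])
E
```

```text
rt [ 0.5759 -0.0089]
rb [0.533  0.0006]
lt [0.6098 0.1252]
lb [0.5632 0.1367]
bt [ 0.5923 -0.0322]
bb [ 0.5063 -0.016 ]
ht [ 0.5831 -0.0655]
hb [ 0.5008 -0.049 ]
p1 [0.6463 0.1296]
p2 [0.5314 0.1545]
p3 [ 0.4782 -0.0724]
p4 [ 0.5877 -0.0993]
yaw 75.80927252687435 77.4967429010372 75.64145474703561 76.79914687340704 77.42952199941925 79.3065734290671 78.6575784707518 76.20595850672638
a [ 0.45033253 -0.23760382] 6.825480763993579
b [ 0.46866102 -0.38961876] -4.9214039053286465
[ 0.29697661 -0.08934418  1.23571079]
```

```bash
python3 -m handwheel '[{"x":0.3,"y":0.3,"z":0.2,"rz":-0.06},{"x":0.6,"y":0.6,"z":0.2,"rz":-0.12},{"x":0.9,"y":0.9,"z":0.2,"rz":-0.188},{"x":0.9,"y":0.9,"z":0.2,"rz":-0.188},{"x":0.9,"y":0.9,"z":0.2,"rz":-0.188},{"x":0.9,"y":0.9,"z":0.2,"rz":-0.188},{"x":0.9,"y":0.9,"z":0.2,"rz":-0.188},{"x":0.9,"y":0.9,"z":0.2,"rz":-0.188},{"x":0.9,"y":0.9,"z":0.2,"rz":-0.188},{"x":0.9,"y":0.9,"z":0.2,"rz":-0.188},{"x":0.9,"y":0.9,"z":0.2,"rz":-0.188},{"x":0.9,"y":0.9,"z":0.2,"rz":-0.188}]' 50 15
```

```text
validation failed for argument at $[0]...
```

```bash
python3 -m handwheel '[{"x":0.3,"y":0.3,"z":0.2,"rx":0,"ry":0,"rz":-0.06},{"x":0.6,"y":0.6,"z":0.2,"rx":0,"ry":0,"rz":-0.12},{"x":0.9,"y":0.9,"z":0.2,"rx":0,"ry":0,"rz":-0.188},{"x":0.9,"y":0.9,"z":0.2,"rx":0,"ry":0,"rz":-0.188},{"x":0.9,"y":0.9,"z":0.2,"rx":0,"ry":0,"rz":-0.188},{"x":0.9,"y":0.9,"z":0.2,"rx":0,"ry":0,"rz":-0.188},{"x":0.9,"y":0.9,"z":0.2,"rx":0,"ry":0,"rz":-0.188},{"x":0.9,"y":0.9,"z":0.2,"rx":0,"ry":0,"rz":-0.188},{"x":0.9,"y":0.9,"z":0.2,"rx":0,"ry":0,"rz":-0.188},{"x":0.9,"y":0.9,"z":0.2,"rx":0,"ry":0,"rz":-0.188},{"x":0.9,"y":0.9,"z":0.2,"rx":0,"ry":0,"rz":-0.188},{"x":0.9,"y":0.9,"z":0.2,"rx":0,"ry":0,"rz":-0.188}]' 50 15
```

```text
time: 1.1
tool_pos: [0.4894, -0.3148, 0.2673]
tool_rot: [[0.974, -0.228, -0.001], [-0.228, -0.974, -0.0], [-0.001, 0.0, -1.0]]
wrist_force: [-0.5, -0.9, -0.5]
opening: 0.0499
gripper_force: 0.0
```

```bash
python3 - <<'E'
from h import *
import pickle
s=manip.sense();im=manip.snapshot("wrist");cv2.imwrite("pics/w1.png",im);pickle.dump(s,open("w1.pkl","wb"))
E
python3 -m handwheel '[{"x":0.1,"y":0.3,"z":-0.05,"rx":0,"ry":0,"rz":0},{"x":0.2,"y":0.6,"z":-0.1,"rx":0,"ry":0,"rz":0},{"x":0.2,"y":0.97,"z":-0.14,"rx":0,"ry":0,"rz":0},{"x":0.2,"y":0.97,"z":-0.14,"rx":0,"ry":0,"rz":0},{"x":0.2,"y":0.97,"z":-0.14,"rx":0,"ry":0,"rz":0},{"x":0.2,"y":0.97,"z":-0.14,"rx":0,"ry":0,"rz":0},{"x":0.2,"y":0.97,"z":-0.14,"rx":0,"ry":0,"rz":0},{"x":0.2,"y":0.97,"z":-0.14,"rx":0,"ry":0,"rz":0},{"x":0.2,"y":0.97,"z":-0.14,"rx":0,"ry":0,"rz":0},{"x":0.2,"y":0.97,"z":-0.14,"rx":0,"ry":0,"rz":0}]'
python3 - <<'E'
from h import *
import pickle
s=manip.sense();im=manip.snapshot("wrist");cv2.imwrite("pics/w2.png",im);pickle.dump(s,open("w2.pkl","wb"))
a=cv2.imread("pics/w1.png")
cv2.imwrite("pics/w12.png",cv2.resize(np.vstack([a,im]),(480,600),interpolation=cv2.INTER_AREA))
print(s["tool_pos"],s["joint_pos"])
E
```

```text
time: 1.98
tool_pos: [0.5489, -0.0269, 0.2256]
tool_rot: [[0.973, -0.232, -0.001], [-0.232, -0.973, -0.002], [-0.001, 0.002, -1.0]]
wrist_force: [-1.0, 0.4, -0.4]
opening: 0.0502
gripper_force: 0.0
[ 0.54890483 -0.02693431  0.22555526] [-0.04194411  0.56364822  0.00934043  1.77978728 -0.00410586  0.7992669
 -1.83625528]
```

View pics/w12.png

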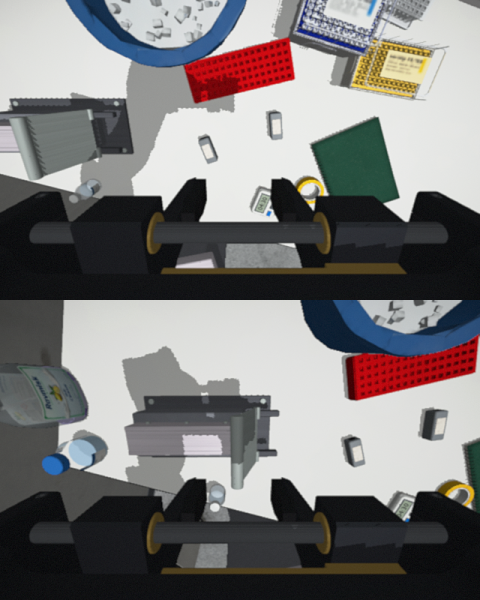

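The lower frame shows the bead centred between the fingers, with ends near (316,147) and (315,252) at full resolution. I'll take one enlarged crop for accuracy.

```bash
python3 - <<'E'
import cv2,numpy as np
a=cv2.imread("pics/w2.png")[115:265,160:385]; b=cv2.imread("pics/w1.png")[135:235,235:395]
A=cv2.resize(a,None,fx=2.6,fy=2.6,interpolation=cv2.INTER_CUBIC);B=cv2.resize(b,None,fx=2,fy=2,interpolation=cv2.INTER_CUBIC)
o=np.zeros((600,590,3),np.uint8);o[:A.shape[0],:A.shape[1]]=A;o[395:595,:320]=B
cv2.imwrite("pics/z.png",o)
E
```

```text
(no output)
```

View pics/z.png

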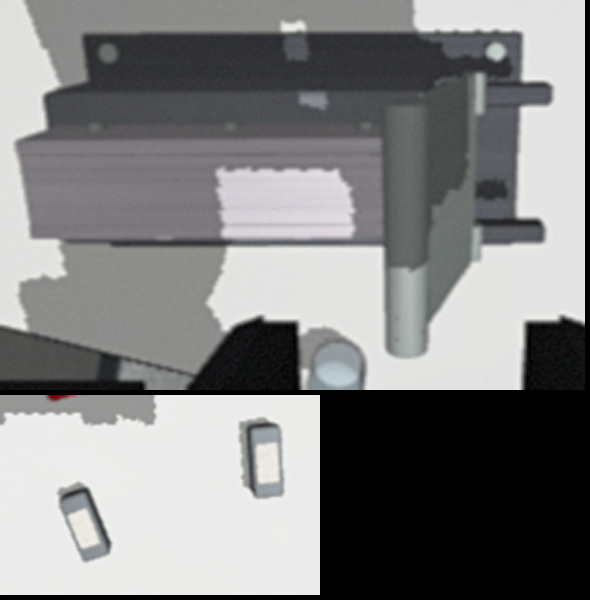

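```bash
python3 - <<'E'
from h import *
import pickle
s1=pickle.load(open("w1.pkl","rb"));s2=pickle.load(open("w2.pkl","rb"))
A=lambda p:((p[0]+.5)/2.6-.5+160,(p[1]+.5)/2.6-.5+115)
B=lambda p:((p[0]+.5)/2-.5+235,(p[1]-394.5)/2-.5+135)
q={}
for n,p,z in [("bead far",(406,106),.168),("bead near",(407,352),.168),("h far",(479,93),.07),("h near",(476,243),.07),("r far",(18,142),.106),("r near",(32,238),.106),("stopfar",(551,93),.064),("stopnear",(544,231),.064)]:
    q[n]=ray("wrist",A(p),z,s2);print(n,q[n])
b=(q["bead far"]+q["bead near"])/2;d=q["bead far"]-q["bead near"];print(b,np.degrees(np.arctan2(d[1],d[0]))+90,np.linalg.norm(d))
for n,a,t,bb in [("a",(84,528),(77,508),(92,547)),("b",(265,463),(264,443),(266,483))]:
    d=ray("wrist",B(t),.024,s1)-ray("wrist",B(bb),.024,s1);print(n,ray("wrist",B(a),.024,s1),np.degrees(np.arctan2(d[1],d[0])))
E
```

```text
bead far [ 0.59231035 -0.03534337  0.168     ]
bead near [ 0.50649683 -0.01506893  0.168     ]
h far [ 0.5767397 -0.0654512  0.07     ]
h near [ 0.50627396 -0.04925036  0.07      ]
r far [0.60657057 0.12670541 0.106     ]
r near [0.56597324 0.13719388 0.106     ]
stopfar [ 0.56810648 -0.09837131  0.064     ]
stopnear [ 0.5024483  -0.08319778  0.064     ]
[ 0.54940359 -0.02520615  0.168     ] 76.70696625969109 0.08817603806884622
a [ 0.45064801 -0.23881425  0.024     ] 4.716846952751067
b [ 0.4693284  -0.38765785  0.024     ] -7.291102750803996
```

```bash
python3 -m handwheel '[{"x":0,"y":0,"z":-0.07,"rx":0,"ry":0,"rz":0},{"x":0,"y":0,"z":-0.14,"rx":0,"ry":0,"rz":0},{"x":0,"y":0,"z":-0.217,"rx":0,"ry":0,"rz":0},{"x":0,"y":0,"z":-0.217,"rx":0,"ry":0,"rz":0},{"x":0,"y":0,"z":-0.217,"rx":0,"ry":0,"rz":0}]'
python3 -m handwheel '[{"x":0,"y":0,"z":0,"rx":0,"ry":0,"rz":0},{"x":0,"y":0,"z":0,"rx":0,"ry":0,"rz":0},{"x":0,"y":0,"z":0,"rx":0,"ry":0,"rz":0},{"x":0,"y":0,"z":0,"rx":0,"ry":0,"rz":0},{"x":0,"y":0,"z":0,"rx":0,"ry":0,"rz":0},{"x":0,"y":0,"z":0,"rx":0,"ry":0,"rz":0},{"x":0,"y":0,"z":0,"rx":0,"ry":0,"rz":0},{"x":0,"y":0,"z":0,"rx":0,"ry":0,"rz":0}]' 5 15
```

```text
time: 2.45
tool_pos: [0.5485, -0.0274, 0.1603]
tool_rot: [[0.972, -0.234, -0.002], [-0.234, -0.972, -0.002], [-0.002, 0.002, -1.0]]
wrist_force: [0.2, -0.8, 1.3]
opening: 0.0501
gripper_force: 0.0
time: 3.12
tool_pos: [0.5495, -0.0241, 0.1607]
tool_rot: [[0.973, -0.23, 0.0], [-0.23, -0.973, -0.0], [0.0, 0.0, -1.0]]
wrist_force: [-0.0, -0.4, -0.0]
opening: 0.0051
gripper_force: 0.0
```

```bash
python3 - <<'E'
from h import *
a=manip.snapshot("wrist")[60:360,120:520];b=manip.snapshot("scene")[140:260,240:400]
cv2.imwrite("pics/chk.png",np.hstack([a,cv2.resize(b,(400,300),interpolation=cv2.INTER_CUBIC)]))
E
```

```text
(no output)
```

View pics/chk.png

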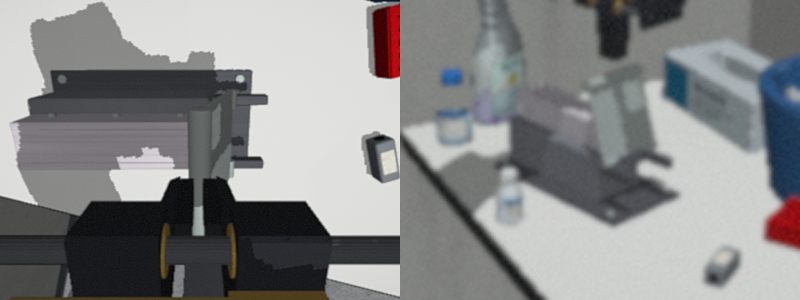

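The wrist view shows the bead running directly under the closed finger gap at about (200,220) in the crop. The fingers seem to have closed above it, so I'll check the bead's height from its apparent width.

```bash
python3 - <<'E'
from h import *
c=manip.calibration("wrist");K=c["mtx"];print(K.tolist());T=np.array(c["T_tool_cam"])
for x in(-.009,.009):
  for z in (0,-.019,-.045):
    p=np.linalg.inv(T)@[x,0,z,1];p=K@p[:3];print(x,z,p[:2]/p[2]-[120,60])
s=manip.sense();print(proj("scene",s["tool_pos"]),(proj("scene",s["tool_pos"])-[240,140])*2.5)
for z in(.15,.1657,.174): print(z,(proj("scene",np.array([.5494,-.0248,z]))-[240,140])*2.5)
for y in (-.045,.045):
  for z in (.0,-.005,-.03,.02):
    p=np.linalg.inv(T)@[y,0,z,1];p=K@p[:3];print("bead end",y,z,p[:2]/p[2]-[120,60],"width",K[0,0]*.016/p[2])
E
```

```text
[[277.5480527861014, 0.0, 317.85064624394323], [0.0, 277.5480527861014, 200.61400633860328], [0.0, 0.0, 1.0]]
-0.009 0 [198.37850797 183.60090573]
-0.009 -0.019 [198.45732072 196.98831967]
-0.009 -0.045 [198.59582998 220.51599161]
0.009 0 [198.40290139 159.55059441]
0.009 -0.019 [198.48679351 170.80241014]
0.009 -0.045 [198.63543385 190.73841354]
[324.87688228 171.51960792] [212.19220571  78.7990198 ]
0.15 [212.56759756  86.85413595]
0.1657 [212.62052374  75.1252574 ]
0.174 [212.64869054  68.88326187]
bead end -0.045 0.0 [198.33356398 227.91271459] width 21.687376472102397
bead end -0.045 -0.005 [198.35073112 232.06821334] width 22.20483437405677
bead end -0.045 -0.03 [198.45051951 256.22311946] width 25.21269162389668
bead end -0.045 0.02 [198.2722144  213.06235728] width 19.838155669389256
bead end 0.045 0.0 [198.45611184 107.08859251] width 24.96477251168592
bead end 0.045 -0.005 [198.47932282 108.5588683 ] width 25.65292546653056
bead end 0.045 -0.03 [198.6176403  117.32045112] width 29.753726924029788
bead end 0.045 0.02 [198.37451414 101.91986779] width 22.54558475994245
```

```bash
python3 - <<'E'
from h import *
R=np.array([[.936,.351,0],[.351,-.936,0],[0,0,-1]]);p=np.array([.2192,-.5846,.207])
for dz in(0,.019,.03):
  for y in(-.053,0,.053): print(dz,y,proj("scene",p+R@[0,y,-dz]).round(1))
im=cv2.imread("pics/scene0.png")[180:270,420:560]
c=manip.snapshot("scene")[145:190,295:355]
cv2.imwrite("pics/tip.png",np.hstack([cv2.resize(im,(560,360),interpolation=cv2.INTER_CUBIC),cv2.resize(c,(240,180),interpolation=cv2.INTER_CUBIC).repeat(2,0)]))
E
```

```text
0 -0.053 [445.6 255.9]
0 0 [473.3 259. ]
0 0.053 [501.7 262.3]
0.019 -0.053 [446.6 247.6]
0.019 0 [474.6 250.7]
0.019 0.053 [503.2 253.9]
0.03 -0.053 [447.2 242.7]
0.03 0 [475.3 245.8]
0.03 0.053 [504.1 248.9]
```

View pics/tip.png

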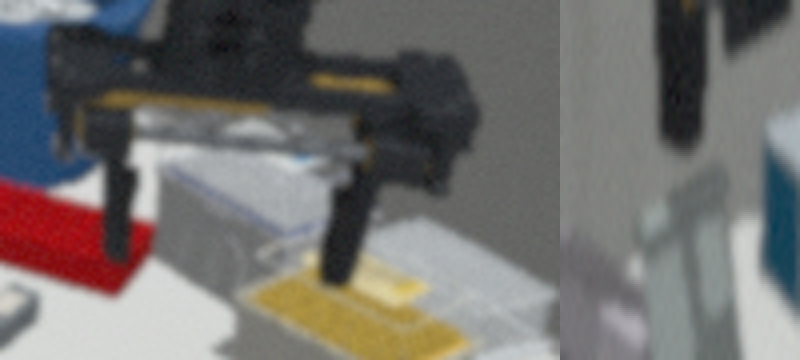

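The fingertips show about 25 mm higher than the reported TCP in both the scene and wrist views (tip at (326,164), TCP predicted at (325,171.5)). That means the reported tool point lies about 25 mm beyond the real tips. I'll reopen and descend with that correction.

```bash
python3 -m handwheel '[{"x":0,"y":0,"z":0,"rx":0,"ry":0,"rz":0},{"x":0,"y":0,"z":0,"rx":0,"ry":0,"rz":0},{"x":0,"y":0,"z":0,"rx":0,"ry":0,"rz":0},{"x":0,"y":0,"z":0,"rx":0,"ry":0,"rz":0},{"x":0,"y":0,"z":0,"rx":0,"ry":0,"rz":0},{"x":0,"y":0,"z":0,"rx":0,"ry":0,"rz":0},{"x":0,"y":0,"z":0,"rx":0,"ry":0,"rz":0},{"x":0,"y":0,"z":-0.03,"rx":0,"ry":0,"rz":0},{"x":0,"y":0,"z":-0.06,"rx":0,"ry":0,"rz":0},{"x":0,"y":0,"z":-0.083,"rx":0,"ry":0,"rz":0},{"x":0,"y":0,"z":-0.083,"rx":0,"ry":0,"rz":0},{"x":0,"y":0,"z":-0.083,"rx":0,"ry":0,"rz":0}]' 50 15
python3 -m handwheel '[{"x":0,"y":0,"z":0,"rx":0,"ry":0,"rz":0},{"x":0,"y":0,"z":0,"rx":0,"ry":0,"rz":0},{"x":0,"y":0,"z":0,"rx":0,"ry":0,"rz":0},{"x":0,"y":0,"z":0,"rx":0,"ry":0,"rz":0},{"x":0,"y":0,"z":0,"rx":0,"ry":0,"rz":0},{"x":0,"y":0,"z":0,"rx":0,"ry":0,"rz":0},{"x":0,"y":0,"z":0,"rx":0,"ry":0,"rz":0},{"x":0,"y":0,"z":0,"rx":0,"ry":0,"rz":0}]' 5 15
```

```text
time: 4.27
tool_pos: [0.5489, -0.0242, 0.1349]
tool_rot: [[0.973, -0.23, -0.002], [-0.23, -0.973, -0.0], [-0.002, 0.001, -1.0]]
wrist_force: [-0.5, -0.5, 0.0]
opening: 0.05
gripper_force: 0.0
time: 4.93
tool_pos: [0.5494, -0.0252, 0.1359]
tool_rot: [[0.973, -0.23, -0.0], [-0.23, -0.973, -0.001], [0.0, 0.001, -1.0]]
wrist_force: [-1.0, -2.5, 1.4]
opening: 0.015
gripper_force: 15.0
```

```bash
python3 -m handwheel '[{"x":0,"y":0,"z":0,"rx":0,"ry":0,"rz":0},{"x":0,"y":0,"z":0,"rx":0,"ry":0,"rz":0},{"x":0,"y":0,"z":0,"rx":0,"ry":0,"rz":0},{"x":0,"y":0,"z":-0.018,"rx":0,"ry":0,"rz":0},{"x":0,"y":0,"z":-0.018,"rx":0,"ry":0,"rz":0},{"x":0,"y":0,"z":-0.018,"rx":0,"ry":0,"rz":0}]' 26 15
python3 -m handwheel '[{"x":0,"y":0,"z":0,"rx":0,"ry":0,"rz":0},{"x":0,"y":0,"z":0,"rx":0,"ry":0,"rz":0},{"x":0,"y":0,"z":0,"rx":0,"ry":0,"rz":0},{"x":0,"y":0,"z":0,"rx":0,"ry":0,"rz":0},{"x":0,"y":0,"z":0,"rx":0,"ry":0,"rz":0}]' 5 15
```

```text
time: 5.43
tool_pos: [0.5491, -0.0239, 0.1298]
tool_rot: [[0.973, -0.229, -0.001], [-0.229, -0.973, 0.0], [-0.001, 0.0, -1.0]]
wrist_force: [-0.4, 0.9, 0.3]
opening: 0.0257
gripper_force: 0.0
time: 5.85
tool_pos: [0.5492, -0.0252, 0.1302]
tool_rot: [[0.973, -0.23, -0.001], [-0.23, -0.973, -0.001], [-0.0, 0.001, -1.0]]
wrist_force: [0.0, -3.4, -1.4]
opening: 0.0154
gripper_force: 15.0
```

```bash
cat >>h.py <<'E'
ex=np.array([np.cos(np.radians(76.6)),np.sin(np.radians(76.6)),0]);ey=np.array([-ex[1],ex[0],0]);Z=np.array([0,0,1.])
H=np.array([.5425,-.0534,.07])
def tcp(al,tau,L=.0355):
    a,t=np.radians(al),np.radians(tau)
    B=H+.1*(-np.sin(a)*ex+np.cos(a)*Z)-.002*(np.cos(a)*ex+np.sin(a)*Z)
    return B+L*(np.sin(t)*ex-np.cos(t)*Z)
E
python3 - <<'E'
from h import *
print(tcp(-18,0))
C=np.array([.5494,-.0240,.1302])
for i in range(1,21):
    al=-18+5.4*i;tau=50*i/20
    if i==11: C=tcp(36,25);
    t0=25 if i>10 else 0
    d=(tcp(al,tau)-C)/.3;r=-ey*(tau-t0)/180
    print(i,*np.round(np.r_[d,r[:2]],3))
E
```

```text
[ 0.54922059 -0.0251899   0.13022369]
1 -0.006 -0.029 0.008 0.014 -0.003
2 -0.012 -0.054 0.013 0.027 -0.006
3 -0.019 -0.079 0.015 0.041 -0.01
4 -0.025 -0.105 0.015 0.054 -0.013
5 -0.031 -0.13 0.012 0.068 -0.016
6 -0.037 -0.155 0.006 0.081 -0.019
7 -0.042 -0.179 -0.002 0.095 -0.023
8 -0.048 -0.203 -0.013 0.108 -0.026
9 -0.053 -0.225 -0.026 0.122 -0.029
10 -0.058 -0.245 -0.042 0.135 -0.032
11 -0.005 -0.019 -0.018 0.014 -0.003
12 -0.009 -0.036 -0.038 0.027 -0.006
13 -0.012 -0.051 -0.059 0.041 -0.01
14 -0.015 -0.064 -0.082 0.054 -0.013
15 -0.018 -0.075 -0.107 0.068 -0.016
16 -0.02 -0.083 -0.133 0.081 -0.019
17 -0.021 -0.088 -0.159 0.095 -0.023
18 -0.022 -0.091 -0.186 0.108 -0.026
19 -0.022 -0.091 -0.214 0.122 -0.029
20 -0.021 -0.089 -0.241 0.135 -0.032
```

```bash
python3 -m handwheel '[{"x":-0.006,"y":-0.029,"z":0.008,"rx":0.014,"ry":-0.003,"rz":0},{"x":-0.012,"y":-0.054,"z":0.013,"rx":0.027,"ry":-0.006,"rz":0},{"x":-0.019,"y":-0.079,"z":0.015,"rx":0.041,"ry":-0.01,"rz":0},{"x":-0.025,"y":-0.105,"z":0.015,"rx":0.054,"ry":-0.013,"rz":0},{"x":-0.031,"y":-0.13,"z":0.012,"rx":0.068,"ry":-0.016,"rz":0},{"x":-0.037,"y":-0.155,"z":0.006,"rx":0.081,"ry":-0.019,"rz":0},{"x":-0.042,"y":-0.179,"z":-0.002,"rx":0.095,"ry":-0.023,"rz":0},{"x":-0.048,"y":-0.203,"z":-0.013,"rx":0.108,"ry":-0.026,"rz":0},{"x":-0.053,"y":-0.225,"z":-0.026,"rx":0.122,"ry":-0.029,"rz":0},{"x":-0.058,"y":-0.245,"z":-0.042,"rx":0.135,"ry":-0.032,"rz":0},{"x":-0.058,"y":-0.245,"z":-0.042,"rx":0.135,"ry":-0.032,"rz":0},{"x":-0.058,"y":-0.245,"z":-0.042,"rx":0.135,"ry":-0.032,"rz":0}]'
```

```text
time: 6.85
tool_pos: [0.5317, -0.0994, 0.1173]
tool_rot: [[0.973, -0.211, 0.097], [-0.233, -0.882, 0.409], [-0.001, -0.421, -0.907]]
wrist_force: [-3.4, -4.8, 4.1]
opening: 0.0155
gripper_force: 15.0
```

```bash
python3 -m handwheel '[{"x":-0.005,"y":-0.019,"z":-0.018,"rx":0.014,"ry":-0.003,"rz":0},{"x":-0.009,"y":-0.036,"z":-0.038,"rx":0.027,"ry":-0.006,"rz":0},{"x":-0.012,"y":-0.051,"z":-0.059,"rx":0.041,"ry":-0.01,"rz":0},{"x":-0.015,"y":-0.064,"z":-0.082,"rx":0.054,"ry":-0.013,"rz":0},{"x":-0.018,"y":-0.075,"z":-0.107,"rx":0.068,"ry":-0.016,"rz":0},{"x":-0.02,"y":-0.083,"z":-0.133,"rx":0.081,"ry":-0.019,"rz":0},{"x":-0.021,"y":-0.088,"z":-0.159,"rx":0.095,"ry":-0.023,"rz":0},{"x":-0.022,"y":-0.091,"z":-0.186,"rx":0.108,"ry":-0.026,"rz":0},{"x":-0.022,"y":-0.091,"z":-0.186,"rx":0.108,"ry":-0.026,"rz":0},{"x":-0.022,"y":-0.091,"z":-0.186,"rx":0.108,"ry":-0.026,"rz":0}]'
python3 - <<'E'
from h import *
print(tcp(79.2,45),manip.sense()["joint_pos"].round(2))
E
```

```text
time: 7.68
tool_pos: [0.5256, -0.1245, 0.0612]
tool_rot: [[0.973, -0.162, 0.162], [-0.229, -0.69, 0.687], [0.001, -0.706, -0.708]]
wrist_force: [-1.2, -1.0, -2.8]
opening: 0.0157
gripper_force: 15.0
[ 0.52546625 -0.12490019  0.06167127] [ 0.96  1.11 -0.67  1.76 -0.24  0.66 -1.06]
```

Tracking is good. I'll lower it gently the rest of the way.

```bash
python3 -m handwheel '[{"x":0,"y":0,"z":-0.014,"rx":0.007,"ry":-0.002,"rz":0},{"x":0,"y":0,"z":-0.028,"rx":0.014,"ry":-0.003,"rz":0},{"x":0,"y":0.001,"z":-0.041,"rx":0.02,"ry":-0.005,"rz":0},{"x":0.001,"y":0.002,"z":-0.052,"rx":0.027,"ry":-0.006,"rz":0},{"x":0.001,"y":0.002,"z":-0.052,"rx":0.027,"ry":-0.006,"rz":0},{"x":0.001,"y":0.002,"z":-0.052,"rx":0.027,"ry":-0.006,"rz":0}]'
python3 -m handwheel '[{"x":0,"y":0,"z":-0.004,"rx":0,"ry":0,"rz":0},{"x":0,"y":0,"z":-0.008,"rx":0,"ry":0,"rz":0},{"x":0,"y":0,"z":-0.011,"rx":0,"ry":0,"rz":0},{"x":0,"y":0,"z":-0.011,"rx":0,"ry":0,"rz":0}]'
python3 - <<'E'
from h import *
s=manip.sense();print(tcp(90,50),s["tool_pos"],s["wrist_force"])
E
```

```text
time: 8.18
tool_pos: [0.5258, -0.1236, 0.0461]
tool_rot: [[0.973, -0.148, 0.176], [-0.23, -0.625, 0.746], [0.0, -0.766, -0.643]]
wrist_force: [-1.2, 1.2, -1.7]
opening: 0.0155
gripper_force: 15.0
time: 8.52
tool_pos: [0.5258, -0.1236, 0.0447]
tool_rot: [[0.973, -0.146, 0.176], [-0.229, -0.625, 0.746], [0.001, -0.767, -0.642]]
wrist_force: [-3.3, 0.4, 6.0]
opening: 0.0153
gripper_force: 15.0
[ 0.5256275  -0.12422336  0.04518104] [ 0.52577792 -0.12358536  0.0447301 ] [-3.27033238  0.43543503  5.96190932]
```

```bash
python3 -m handwheel '[{"x":0,"y":0,"z":0.004,"rx":0,"ry":0,"rz":0},{"x":0,"y":0,"z":0.004,"rx":0,"ry":0,"rz":0},{"x":0,"y":0,"z":0.004,"rx":0,"ry":0,"rz":0},{"x":0,"y":0,"z":0.004,"rx":0,"ry":0,"rz":0},{"x":-0.012,"y":-0.05,"z":0.047,"rx":0,"ry":0,"rz":0},{"x":-0.024,"y":-0.1,"z":0.09,"rx":0,"ry":0,"rz":0},{"x":-0.046,"y":-0.199,"z":0.175,"rx":0,"ry":0,"rz":0},{"x":-0.046,"y":-0.199,"z":0.175,"rx":0,"ry":0,"rz":0},{"x":-0.046,"y":-0.199,"z":0.175,"rx":0,"ry":0,"rz":0}]' 26
python3 -m handwheel '[{"x":0,"y":0,"z":0.1,"rx":-0.27,"ry":0.064,"rz":0},{"x":-0.1,"y":-0.09,"z":0.1,"rx":-0.27,"ry":0.064,"rz":0},{"x":-0.1,"y":-0.18,"z":0.1,"rx":-0.27,"ry":0.064,"rz":0},{"x":-0.2,"y":-0.18,"z":0.1,"rx":-0.27,"ry":0.064,"rz":0},{"x":-0.2,"y":-0.18,"z":0.1,"rx":-0.27,"ry":0.064,"rz":0},{"x":-0.2,"y":-0.18,"z":0.1,"rx":-0.27,"ry":0.064,"rz":0},{"x":-0.2,"y":-0.18,"z":0.1,"rx":-0.27,"ry":0.064,"rz":0},{"x":-0.2,"y":-0.18,"z":0.1,"rx":-0.27,"ry":0.064,"rz":0},{"x":-0.2,"y":-0.18,"z":0.1,"rx":-0.27,"ry":0.064,"rz":0}]' 45
python3 -m handwheel '[{"x":0,"y":0,"z":0,"rx":0,"ry":0,"rz":0.107},{"x":0,"y":0,"z":0,"rx":0,"ry":0,"rz":0.107},{"x":0,"y":0,"z":0,"rx":0,"ry":0,"rz":0.107},{"x":0,"y":0,"z":0,"rx":0,"ry":0,"rz":0.107},{"x":0,"y":0,"z":0,"rx":0,"ry":0,"rz":0.107}]'
python3 - <<'E'
from h import *
import pickle
s=manip.sense();im=manip.snapshot("wrist");pickle.dump(s,open("w3.pkl","wb"));cv2.imwrite("pics/w3.png",im);cv2.imwrite("pics/w3t.png",manip.snapshot("top"))
print(s["tool_pos"])
E
```

```text
time: 9.27
tool_pos: [0.5129, -0.1868, 0.0959]
tool_rot: [[0.972, -0.149, 0.181], [-0.234, -0.629, 0.742], [0.003, -0.763, -0.646]]
wrist_force: [-1.1, 0.2, -0.3]
opening: 0.0259
gripper_force: 0.0
time: 10.02
tool_pos: [0.4535, -0.2323, 0.1253]
tool_rot: [[0.976, -0.219, -0.001], [-0.219, -0.976, 0.002], [-0.001, -0.002, -1.0]]
wrist_force: [-1.1, -1.0, -0.1]
opening: 0.0449
gripper_force: 0.0
time: 10.43
tool_pos: [0.4507, -0.2395, 0.1248]
tool_rot: [[0.995, 0.098, -0.001], [0.098, -0.995, 0.002], [-0.001, -0.002, -1.0]]
wrist_force: [-0.3, 0.1, 0.8]
opening: 0.0446
gripper_force: 0.0
[ 0.45067451 -0.23946032  0.12475394]
```

View pics/w3.png

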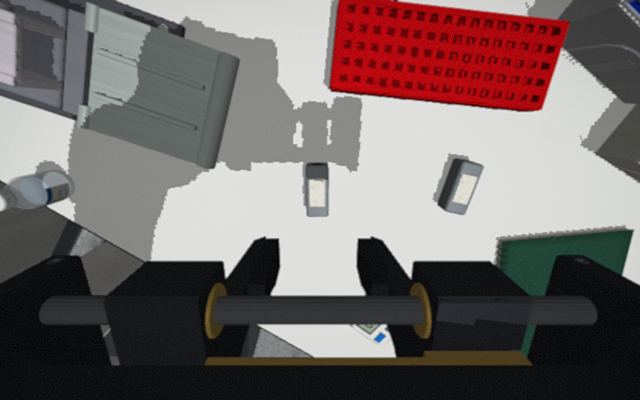

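The flap is open and level, and cartridge a's label is at (317,192), straight in the frame. Cartridge b's label is at (463,187). The bead runs from (231,58) to (211,165), and the rails end near (205,101) and (189,153).

```bash
python3 - <<'E'
from h import *
import pickle
s=pickle.load(open("w3.pkl","rb"))
r=lambda p,z:ray("wrist",p,z,s)
print("a",r((317.5,192),.024),"b",r((464,187),.024))
for n,t,b in(("a",(316,178),(318,207)),("b",(469,166),(458,209))):
    d=r(t,.024)-r(b,.024);print(n,np.degrees(np.arctan2(d[1],d[0])))
for p in((235,58),(211,163)): print("bead",r(p,.072))
for p in((205,101),(189,153)): print("rail",r(p,.075))
print("pred rail mid",H-.088*ex,"bead",H-.1*ex)
E
```

```text
a [ 0.45090089 -0.23867077  0.024     ] b [ 0.47109234 -0.38816559  0.024     ]
a 9.388894757107389
b 0.4803337365163807
bead [ 0.56130383 -0.16620966  0.072     ]
bead [ 0.48043857 -0.14711914  0.072     ]
rail [ 0.52873106 -0.14443835  0.075     ]
rail [ 0.48750386 -0.13062383  0.075     ]
pred rail mid [ 0.52210618 -0.13900428  0.07      ] bead [ 0.51932521 -0.15067759  0.07      ]
```

```bash
python3 - <<'E'
from h import *
import pickle
s=pickle.load(open("w3.pkl","rb"));im=cv2.cvtColor(cv2.imread("pics/w3.png"),cv2.COLOR_BGR2GRAY).astype(np.float32)
c=manip.calibration("wrist");T=np.eye(4);T[:3,:3]=s["tool_rot"];T[:3,3]=s["tool_pos"];Ti=np.linalg.inv(T@c["T_tool_cam"])
def pj(X):
    p=c["mtx"]@(Ti@np.r_[X,1])[:3];return p[:2]/p[2]
ys=np.arange(-54,55,2)
print("y",*ys)
for xo in(25,40,50,60,70,80):
    P=np.array([pj(H-xo*1e-3*ex+y*1e-3*ey) for y in ys],np.float32)
    v=cv2.remap(im,P[:,0].copy(),P[:,1].copy(),cv2.INTER_LINEAR)[:,0];print(xo,*v.astype(int))
E
```

```text
y -54 -52 -50 -48 -46 -44 -42 -40 -38 -36 -34 -32 -30 -28 -26 -24 -22 -20 -18 -16 -14 -12 -10 -8 -6 -4 -2 0 2 4 6 8 10 12 14 16 18 20 22 24 26 28 30 32 34 36 38 40 42 44 46 48 50 52 54
25 205 70 72 41 49 161 160 156 155 155 163 160 157 159 158 159 154 160 140 163 149 163 162 160 159 163 159 159 161 160 164 167 165 161 101 166 128 98 97 101 98 98 99 100 98 96 97 99 99 117 136 135 135 136 135
40 208 70 75 44 54 163 167 120 98 97 100 98 98 98 98 98 97 101 93 99 95 101 99 98 97 100 100 100 99 99 102 103 101 102 85 103 93 99 100 102 99 99 99 100 100 98 98 98 101 116 136 136 136 136 136
50 210 69 88 101 95 99 101 98 99 99 103 99 99 100 98 100 98 102 96 101 96 103 101 101 98 102 99 100 101 98 101 102 101 101 87 102 93 100 99 103 99 100 100 100 100 99 100 100 100 113 136 136 136 137 137
60 207 51 46 45 52 104 102 99 98 100 105 102 99 101 100 101 100 104 98 102 95 103 101 102 100 103 103 100 101 100 105 103 102 102 88 104 91 102 100 102 99 101 101 100 100 100 99 100 102 121 137 137 136 137 136
70 132 131 131 129 126 103 103 101 99 101 106 102 102 102 102 101 100 104 99 102 98 103 102 103 101 105 103 101 102 99 103 103 102 103 88 103 92 102 101 102 101 103 102 102 100 101 100 101 101 122 137 137 137 138 136
80 131 132 132 132 128 103 104 102 101 102 107 104 103 104 102 101 101 106 97 103 97 104 103 103 104 105 102 101 102 102 103 102 103 103 88 105 94 103 102 103 103 102 103 100 102 101 102 101 101 118 139 138 136 138 138
```

```bash
python3 - <<'E'
import cv2,numpy as np
a=cv2.imread("pics/w3.png")[0:180,60:260]; b=cv2.imread("pics/w3t.png")[110:190,260:360]
A=cv2.resize(a,None,fx=2.6,fy=2.6,interpolation=cv2.INTER_CUBIC);g=cv2.createCLAHE(3,(4,4))
o=cv2.cvtColor(g.apply(cv2.cvtColor(A,cv2.COLOR_BGR2GRAY)),cv2.COLOR_GRAY2BGR)
cv2.imwrite("pics/tray.png",o)
E
```

```text
(no output)
```

View pics/tray.png

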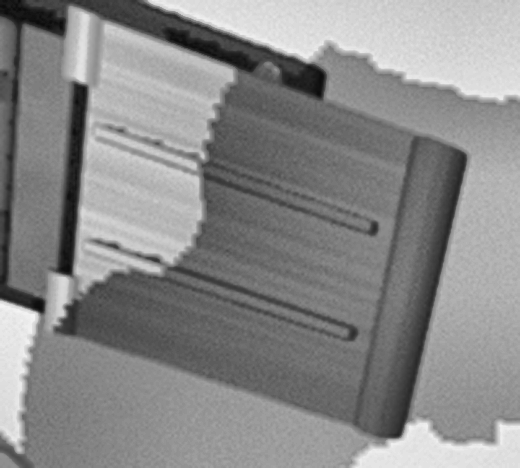

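Flap edges and rails sit symmetric about my centre line to within 1 mm. Now picking up cartridge a.

```bash
python3 -m handwheel '[{"x":0,"y":0,"z":-0.12,"rx":0,"ry":0,"rz":0.007},{"x":0,"y":0,"z":-0.24,"rx":0,"ry":0,"rz":0.007},{"x":0,"y":0,"z":-0.34,"rx":0,"ry":0,"rz":0.007},{"x":0,"y":0,"z":-0.42,"rx":0,"ry":0,"rz":0.007},{"x":0,"y":0,"z":-0.45,"rx":0,"ry":0,"rz":0.007},{"x":0,"y":0,"z":-0.475,"rx":0,"ry":0,"rz":0.007},{"x":0,"y":0,"z":-0.475,"rx":0,"ry":0,"rz":0.007},{"x":0,"y":0,"z":-0.475,"rx":0,"ry":0,"rz":0.007}]'
python3 -m handwheel '[{"x":0,"y":0,"z":0,"rx":0,"ry":0,"rz":0},{"x":0,"y":0,"z":0,"rx":0,"ry":0,"rz":0},{"x":0,"y":0,"z":0,"rx":0,"ry":0,"rz":0},{"x":0,"y":0,"z":0,"rx":0,"ry":0,"rz":0},{"x":0,"y":0,"z":0,"rx":0,"ry":0,"rz":0},{"x":0,"y":0,"z":0,"rx":0,"ry":0,"rz":0}]' 10 20
```

```text
time: 11.2
tool_pos: [0.4525, -0.2385, -0.0163]
tool_rot: [[0.992, 0.125, 0.001], [0.125, -0.992, -0.0], [0.001, 0.001, -1.0]]
wrist_force: [0.1, -0.0, 0.2]
opening: 0.045
gripper_force: 0.0
time: 11.7
tool_pos: [0.4525, -0.2384, -0.0161]
tool_rot: [[0.992, 0.126, 0.002], [0.126, -0.992, -0.001], [0.001, 0.001, -1.0]]
wrist_force: [0.2, -0.2, 6.9]
opening: 0.0239
gripper_force: 20.0
```

```bash
python3 -m handwheel '[{"x":0,"y":0,"z":0.08,"rx":0,"ry":0,"rz":0},{"x":0,"y":0,"z":0.2,"rx":0,"ry":0,"rz":0},{"x":0,"y":0,"z":0.32,"rx":0,"ry":0,"rz":0.03},{"x":0,"y":0.03,"z":0.417,"rx":0,"ry":0,"rz":0.065},{"x":0.05,"y":0.1,"z":0.417,"rx":0,"ry":0,"rz":0.1},{"x":0.1,"y":0.2,"z":0.417,"rx":0,"ry":0,"rz":0.135},{"x":0.15,"y":0.3,"z":0.417,"rx":0,"ry":0,"rz":0.17},{"x":0.2,"y":0.4,"z":0.417,"rx":0,"ry":0,"rz":0.205},{"x":0.263,"y":0.461,"z":0.417,"rx":0,"ry":0,"rz":0.24},{"x":0.263,"y":0.461,"z":0.417,"rx":0,"ry":0,"rz":0.275},{"x":0.263,"y":0.461,"z":0.417,"rx":0,"ry":0,"rz":0.31},{"x":0.263,"y":0.461,"z":0.417,"rx":0,"ry":0,"rz":0.345},{"x":0.263,"y":0.461,"z":0.417,"rx":0,"ry":0,"rz":0.386},{"x":0.263,"y":0.461,"z":0.417,"rx":0,"ry":0,"rz":0.386},{"x":0.263,"y":0.461,"z":0.417,"rx":0,"ry":0,"rz":0.386},{"x":0.263,"y":0.461,"z":0.417,"rx":0,"ry":0,"rz":0.386}]'
python3 - <<'E'
from h import *
s=manip.sense();d=H-.048*ex-s["tool_pos"];R=s["tool_rot"]
print(d,d@ex,d@ey,np.degrees(np.arctan2(R[1][0],R[0][0])),s["opening"],s["wrist_force"])
E
```

```text
time: 13.03
tool_pos: [0.5307, -0.1, 0.1081]
tool_rot: [[0.233, 0.972, -0.0], [0.972, -0.233, 0.0], [0.0, -0.0, -1.0]]
wrist_force: [-0.1, 0.6, -0.4]
opening: 0.0237
gripper_force: 20.0
[ 0.00065756 -0.00013321 -0.03813273] 2.2801649726972484e-05 -0.0006705262939287342 76.521574979706 0.02369655035745701 [-0.06309036  0.59363683 -0.3541387 ]
```

```bash
python3 -m handwheel '[{"x":0.002,"y":0,"z":-0.06,"rx":0,"ry":0,"rz":0},{"x":0.002,"y":0,"z":-0.11,"rx":0,"ry":0,"rz":0},{"x":0.002,"y":0,"z":-0.14,"rx":0,"ry":0,"rz":0},{"x":0.002,"y":0,"z":-0.155,"rx":0,"ry":0,"rz":0},{"x":0.002,"y":0,"z":-0.165,"rx":0,"ry":0,"rz":0},{"x":0.002,"y":0,"z":-0.172,"rx":0,"ry":0,"rz":0},{"x":0.002,"y":0,"z":-0.178,"rx":0,"ry":0,"rz":0},{"x":0.002,"y":0,"z":-0.178,"rx":0,"ry":0,"rz":0}]'
```

```text
time: 13.7
tool_pos: [0.5317, -0.0998, 0.0549]
tool_rot: [[0.23, 0.973, 0.001], [0.973, -0.23, 0.0], [0.0, 0.001, -1.0]]
wrist_force: [-0.2, -0.3, -0.9]
opening: 0.0235
gripper_force: 20.0
```

No rail contact, so it's in the lane. I'll slide it forward while held until its nose is in the bore, then release.

```bash
python3 -m handwheel '[{"x":0.006,"y":0.025,"z":0,"rx":0,"ry":0,"rz":0},{"x":0.012,"y":0.05,"z":0,"rx":0,"ry":0,"rz":0},{"x":0.018,"y":0.075,"z":0,"rx":0,"ry":0,"rz":0},{"x":0.024,"y":0.1,"z":0,"rx":0,"ry":0,"rz":0},{"x":0.03,"y":0.125,"z":0,"rx":0,"ry":0,"rz":0},{"x":0.036,"y":0.15,"z":0,"rx":0,"ry":0,"rz":0},{"x":0.038,"y":0.159,"z":0,"rx":0,"ry":0,"rz":0},{"x":0.038,"y":0.159,"z":0,"rx":0,"ry":0,"rz":0},{"x":0.038,"y":0.159,"z":-0.003,"rx":0,"ry":0,"rz":0},{"x":0.038,"y":0.159,"z":-0.003,"rx":0,"ry":0,"rz":0}]'
```

```text
time: 14.53
tool_pos: [0.5429, -0.0522, 0.054]
tool_rot: [[0.23, 0.973, 0.0], [0.973, -0.23, 0.0], [0.0, 0.0, -1.0]]
wrist_force: [-0.7, 1.4, 1.9]
opening: 0.0235
gripper_force: 20.0
```

```bash
python3 -m handwheel '[{"x":0,"y":0,"z":0,"rx":0,"ry":0,"rz":0},{"x":0,"y":0,"z":0,"rx":0,"ry":0,"rz":0},{"x":0,"y":0,"z":0,"rx":0,"ry":0,"rz":0},{"x":0,"y":0,"z":0,"rx":0,"ry":0,"rz":0},{"x":-0.015,"y":-0.065,"z":0,"rx":0,"ry":0,"rz":0},{"x":-0.03,"y":-0.13,"z":0,"rx":0,"ry":0,"rz":0},{"x":-0.046,"y":-0.195,"z":0,"rx":0,"ry":0,"rz":0},{"x":-0.046,"y":-0.195,"z":0,"rx":0,"ry":0,"rz":0},{"x":-0.046,"y":-0.195,"z":0,"rx":0,"ry":0,"rz":0}]' 36
python3 -m handwheel '[{"x":0,"y":0,"z":-0.007,"rx":0,"ry":0,"rz":0},{"x":0,"y":0,"z":-0.007,"rx":0,"ry":0,"rz":0},{"x":0,"y":0,"z":-0.007,"rx":0,"ry":0,"rz":0},{"x":0,"y":0,"z":-0.007,"rx":0,"ry":0,"rz":0},{"x":0,"y":0,"z":-0.007,"rx":0,"ry":0,"rz":0},{"x":0,"y":0,"z":-0.007,"rx":0,"ry":0,"rz":0},{"x":0,"y":0,"z":-0.007,"rx":0,"ry":0,"rz":0}]' 0 20
```

```text
time: 15.28
tool_pos: [0.5287, -0.1119, 0.0537]
tool_rot: [[0.233, 0.973, -0.0], [0.973, -0.233, -0.0], [-0.0, -0.0, -1.0]]
wrist_force: [0.7, 0.9, -0.6]
opening: 0.0362
gripper_force: 0.0
time: 15.87
tool_pos: [0.5291, -0.1104, 0.0518]
tool_rot: [[0.23, 0.973, 0.0], [0.973, -0.23, 0.0], [0.0, 0.0, -1.0]]
wrist_force: [-0.3, -0.4, -0.4]
opening: 0.0006
gripper_force: 0.0
```

```bash
python3 -m handwheel '[{"x":0.006,"y":0.025,"z":0,"rx":0,"ry":0,"rz":0},{"x":0.012,"y":0.05,"z":0,"rx":0,"ry":0,"rz":0},{"x":0.016,"y":0.065,"z":0,"rx":0,"ry":0,"rz":0},{"x":0.019,"y":0.08,"z":0,"rx":0,"ry":0,"rz":0},{"x":0.023,"y":0.095,"z":0,"rx":0,"ry":0,"rz":0},{"x":0.026,"y":0.11,"z":0,"rx":0,"ry":0,"rz":0},{"x":0.03,"y":0.125,"z":0,"rx":0,"ry":0,"rz":0},{"x":0.033,"y":0.14,"z":0,"rx":0,"ry":0,"rz":0},{"x":0.037,"y":0.155,"z":0,"rx":0,"ry":0,"rz":0},{"x":0.04,"y":0.17,"z":0,"rx":0,"ry":0,"rz":0},{"x":0.044,"y":0.185,"z":0,"rx":0,"ry":0,"rz":0},{"x":0.048,"y":0.2,"z":0,"rx":0,"ry":0,"rz":0},{"x":0.048,"y":0.2,"z":0,"rx":0,"ry":0,"rz":0}]'
```

```text
time: 16.95
tool_pos: [0.544, -0.0489, 0.0518]
tool_rot: [[0.228, 0.974, 0.001], [0.974, -0.228, 0.002], [0.002, 0.0, -1.0]]
wrist_force: [-0.5, 1.0, -0.3]
opening: 0.0008
gripper_force: 0.0
```

```bash
python3 -m handwheel '[{"x":-0.012,"y":-0.05,"z":0,"rx":0,"ry":0,"rz":0},{"x":-0.024,"y":-0.1,"z":0.1,"rx":0,"ry":0,"rz":-0.03},{"x":-0.04,"y":-0.2,"z":0.25,"rx":0,"ry":0,"rz":-0.065},{"x":-0.06,"y":-0.3,"z":0.25,"rx":0,"ry":0,"rz":-0.1},{"x":-0.08,"y":-0.4,"z":0.25,"rx":0,"ry":0,"rz":-0.135},{"x":-0.1,"y":-0.5,"z":0.25,"rx":0,"ry":0,"rz":-0.17},{"x":-0.12,"y":-0.6,"z":0.25,"rx":0,"ry":0,"rz":-0.205},{"x":-0.14,"y":-0.7,"z":0.25,"rx":0,"ry":0,"rz":-0.24},{"x":-0.16,"y":-0.8,"z":0.25,"rx":0,"ry":0,"rz":-0.275},{"x":-0.2,"y":-0.9,"z":0.25,"rx":0,"ry":0,"rz":-0.31},{"x":-0.247,"y":-0.99,"z":0.25,"rx":0,"ry":0,"rz":-0.345},{"x":-0.247,"y":-0.99,"z":0.25,"rx":0,"ry":0,"rz":-0.38},{"x":-0.247,"y":-0.99,"z":0.25,"rx":0,"ry":0,"rz":-0.415},{"x":-0.247,"y":-0.99,"z":0.25,"rx":0,"ry":0,"rz":-0.453},{"x":-0.247,"y":-0.99,"z":0.25,"rx":0,"ry":0,"rz":-0.453},{"x":-0.247,"y":-0.99,"z":0.25,"rx":0,"ry":0,"rz":-0.453},{"x":-0.247,"y":-0.99,"z":0.25,"rx":0,"ry":0,"rz":-0.453}]' 45
python3 - <<'E'
from h import *
s=manip.sense();im=manip.snapshot("wrist");R=s["tool_rot"]
print(s["tool_pos"],np.degrees(np.arctan2(R[1][0],R[0][0])))
c=manip.calibration("wrist");T=np.eye(4);T[:3,:3]=R;T[:3,3]=s["tool_pos"];Ti=np.linalg.inv(T@c["T_tool_cam"])
p=c["mtx"]@(Ti@[.470,-.3883,.024,1])[:3];p=p[:2]/p[2];print(p)
x0,y0=(p-40).astype(int)
w=im[y0:y0+80,x0:x0+80].astype(int)
# label: creamy (R>B) against grey body/white bench
m=((w[...,2]-w[...,0])>8).astype(np.uint8);n,l,st,ce=cv2.connectedComponentsWithStats(m);i=1+np.argmax(st[1:,4]);print(st[i])
rc=cv2.minAreaRect(np.argwhere(l==i)[:,::-1].astype(np.float32));print(rc)
b=cv2.boxPoints(rc)+[x0,y0];W=[ray("wrist",q,.024,s) for q in b];print(np.mean(W,0));
for i in(0,1):
    d=W[i+1]-W[i];print(np.linalg.norm(d),np.degrees(np.arctan2(d[1],d[0])))
E
```

```text
time: 18.37
tool_pos: [0.4695, -0.3473, 0.1267]
tool_rot: [[0.997, -0.081, 0.0], [-0.081, -0.997, 0.0], [0.0, -0.0, -1.0]]
wrist_force: [-0.2, 0.1, 0.5]
opening: 0.0451
gripper_force: 0.0
[ 0.4694514  -0.34732291  0.1266781 ] -4.641432554175726
[357.39325104 188.24536117]
[ 33  27  17  28 387]
((41.31188201904297, 40.881187438964844), (14.726551055908203, 27.761537551879883), 5.710593223571777)
[ 0.46901229 -0.38920137  0.024     ]
0.029699456584212212 -8.118559658499864
0.015144614402561263 -100.4179376029273
```

```bash
python3 -m handwheel '[{"x":-0.001,"y":-0.1,"z":0,"rx":0,"ry":0,"rz":-0.016},{"x":-0.001,"y":-0.14,"z":-0.1,"rx":0,"ry":0,"rz":-0.016},{"x":-0.001,"y":-0.14,"z":-0.2,"rx":0,"ry":0,"rz":-0.016},{"x":-0.001,"y":-0.14,"z":-0.32,"rx":0,"ry":0,"rz":-0.016},{"x":-0.001,"y":-0.14,"z":-0.42,"rx":0,"ry":0,"rz":-0.016},{"x":-0.001,"y":-0.14,"z":-0.477,"rx":0,"ry":0,"rz":-0.016},{"x":-0.001,"y":-0.14,"z":-0.477,"rx":0,"ry":0,"rz":-0.016},{"x":-0.001,"y":-0.14,"z":-0.477,"rx":0,"ry":0,"rz":-0.016}]'
python3 -m handwheel '[{"x":0,"y":0,"z":0,"rx":0,"ry":0,"rz":0},{"x":0,"y":0,"z":0,"rx":0,"ry":0,"rz":0},{"x":0,"y":0,"z":0,"rx":0,"ry":0,"rz":0},{"x":0,"y":0,"z":0,"rx":0,"ry":0,"rz":0},{"x":0,"y":0,"z":0,"rx":0,"ry":0,"rz":0},{"x":0,"y":0,"z":0,"rx":0,"ry":0,"rz":0}]' 10 20
```

```text
time: 19.08
tool_pos: [0.4688, -0.3891, -0.0169]
tool_rot: [[0.991, -0.133, -0.001], [-0.133, -0.991, 0.001], [-0.001, -0.001, -1.0]]
wrist_force: [0.9, 0.2, 0.4]
opening: 0.0449
gripper_force: 0.0
time: 19.58
tool_pos: [0.47, -0.3903, -0.0149]
tool_rot: [[0.991, -0.134, 0.002], [-0.134, -0.991, -0.002], [0.002, 0.001, -1.0]]
wrist_force: [-0.4, 0.9, 6.6]
opening: 0.0239
gripper_force: 20.0
```

```bash
python3 -m handwheel '[{"x":0,"y":0,"z":0.08,"rx":0,"ry":0,"rz":0},{"x":0,"y":0,"z":0.2,"rx":0,"ry":0,"rz":0.03},{"x":0,"y":0,"z":0.32,"rx":0,"ry":0,"rz":0.065},{"x":0.02,"y":0.1,"z":0.417,"rx":0,"ry":0,"rz":0.1},{"x":0.04,"y":0.2,"z":0.417,"rx":0,"ry":0,"rz":0.135},{"x":0.06,"y":0.3,"z":0.417,"rx":0,"ry":0,"rz":0.17},{"x":0.08,"y":0.4,"z":0.417,"rx":0,"ry":0,"rz":0.205},{"x":0.1,"y":0.5,"z":0.417,"rx":0,"ry":0,"rz":0.24},{"x":0.13,"y":0.6,"z":0.417,"rx":0,"ry":0,"rz":0.275},{"x":0.16,"y":0.7,"z":0.417,"rx":0,"ry":0,"rz":0.31},{"x":0.18,"y":0.8,"z":0.417,"rx":0,"ry":0,"rz":0.345},{"x":0.2,"y":0.9,"z":0.417,"rx":0,"ry":0,"rz":0.38},{"x":0.206,"y":0.968,"z":0.417,"rx":0,"ry":0,"rz":0.415},{"x":0.206,"y":0.968,"z":0.417,"rx":0,"ry":0,"rz":0.45},{"x":0.206,"y":0.968,"z":0.417,"rx":0,"ry":0,"rz":0.468},{"x":0.206,"y":0.968,"z":0.417,"rx":0,"ry":0,"rz":0.468},{"x":0.206,"y":0.968,"z":0.417,"rx":0,"ry":0,"rz":0.468}]'
python3 - <<'E'
from h import *
s=manip.sense();d=np.array([.5317,-.0998,.0548])-s["tool_pos"];R=s["tool_rot"]
print(d,d/.3,np.degrees(np.arctan2(R[1][0],R[0][0])),s["opening"],s["wrist_force"])
E
```

```text
time: 21.0
tool_pos: [0.5308, -0.0996, 0.1089]
tool_rot: [[0.235, 0.972, 0.0], [0.972, -0.235, -0.0], [-0.0, 0.0, -1.0]]
wrist_force: [-0.4, 0.2, -0.5]
opening: 0.0238
gripper_force: 20.0
[ 0.00092033 -0.00022334 -0.05406595] [ 0.00306777 -0.00074446 -0.18021985] 76.40039585095407 0.023821787865933832 [-0.43276049  0.22193064 -0.51687782]
```

```bash
python3 -m handwheel '[{"x":0.003,"y":0,"z":-0.06,"rx":0,"ry":0,"rz":0},{"x":0.003,"y":0,"z":-0.11,"rx":0,"ry":0,"rz":0},{"x":0.003,"y":0,"z":-0.14,"rx":0,"ry":0,"rz":0},{"x":0.003,"y":0,"z":-0.155,"rx":0,"ry":0,"rz":0},{"x":0.003,"y":0,"z":-0.165,"rx":0,"ry":0,"rz":0},{"x":0.003,"y":0,"z":-0.172,"rx":0,"ry":0,"rz":0},{"x":0.003,"y":0,"z":-0.178,"rx":0,"ry":0,"rz":0},{"x":0.003,"y":0,"z":-0.178,"rx":0,"ry":0,"rz":0}]'
python3 -m handwheel '[{"x":0.006,"y":0.025,"z":0,"rx":0,"ry":0,"rz":0},{"x":0.012,"y":0.05,"z":0,"rx":0,"ry":0,"rz":0},{"x":0.018,"y":0.075,"z":0,"rx":0,"ry":0,"rz":0},{"x":0.024,"y":0.1,"z":0,"rx":0,"ry":0,"rz":0},{"x":0.03,"y":0.125,"z":0,"rx":0,"ry":0,"rz":0},{"x":0.036,"y":0.15,"z":0,"rx":0,"ry":0,"rz":0},{"x":0.038,"y":0.159,"z":0,"rx":0,"ry":0,"rz":0},{"x":0.038,"y":0.159,"z":0,"rx":0,"ry":0,"rz":0},{"x":0.038,"y":0.159,"z":-0.003,"rx":0,"ry":0,"rz":0},{"x":0.038,"y":0.159,"z":-0.003,"rx":0,"ry":0,"rz":0}]'
```

```text
time: 21.67
tool_pos: [0.532, -0.0993, 0.0555]
tool_rot: [[0.233, 0.972, 0.001], [0.972, -0.233, 0.0], [0.0, 0.001, -1.0]]
wrist_force: [-0.0, -0.7, -0.6]
opening: 0.0234
gripper_force: 20.0
time: 22.5
tool_pos: [0.5435, -0.0507, 0.0551]
tool_rot: [[0.233, 0.973, 0.001], [0.973, -0.233, 0.001], [0.001, 0.001, -1.0]]
wrist_force: [-1.7, 2.9, 5.9]
opening: 0.0236
gripper_force: 20.0
```

Clean so far. Now release, back off, close and push.

```bash
python3 -m handwheel '[{"x":0,"y":0,"z":0.001,"rx":0,"ry":0,"rz":0},{"x":0,"y":0,"z":0.001,"rx":0,"ry":0,"rz":0},{"x":0,"y":0,"z":0.001,"rx":0,"ry":0,"rz":0},{"x":0,"y":0,"z":0.001,"rx":0,"ry":0,"rz":0},{"x":-0.015,"y":-0.065,"z":0.001,"rx":0,"ry":0,"rz":0},{"x":-0.03,"y":-0.13,"z":0.001,"rx":0,"ry":0,"rz":0},{"x":-0.046,"y":-0.195,"z":0.001,"rx":0,"ry":0,"rz":0},{"x":-0.046,"y":-0.195,"z":0.001,"rx":0,"ry":0,"rz":0},{"x":-0.046,"y":-0.195,"z":0.001,"rx":0,"ry":0,"rz":0}]' 36
python3 -m handwheel '[{"x":0,"y":0,"z":-0.008,"rx":0,"ry":0,"rz":0},{"x":0,"y":0,"z":-0.008,"rx":0,"ry":0,"rz":0},{"x":0,"y":0,"z":-0.008,"rx":0,"ry":0,"rz":0},{"x":0,"y":0,"z":-0.008,"rx":0,"ry":0,"rz":0},{"x":0,"y":0,"z":-0.008,"rx":0,"ry":0,"rz":0},{"x":0,"y":0,"z":-0.008,"rx":0,"ry":0,"rz":0},{"x":0,"y":0,"z":-0.008,"rx":0,"ry":0,"rz":0}]' 0 20
python3 -m handwheel '[{"x":0.006,"y":0.025,"z":0,"rx":0,"ry":0,"rz":0},{"x":0.012,"y":0.05,"z":0,"rx":0,"ry":0,"rz":0},{"x":0.016,"y":0.065,"z":0,"rx":0,"ry":0,"rz":0},{"x":0.019,"y":0.08,"z":0,"rx":0,"ry":0,"rz":0},{"x":0.023,"y":0.095,"z":0,"rx":0,"ry":0,"rz":0},{"x":0.026,"y":0.11,"z":0,"rx":0,"ry":0,"rz":0},{"x":0.03,"y":0.125,"z":0,"rx":0,"ry":0,"rz":0},{"x":0.033,"y":0.14,"z":0,"rx":0,"ry":0,"rz":0},{"x":0.037,"y":0.155,"z":0,"rx":0,"ry":0,"rz":0},{"x":0.04,"y":0.17,"z":0,"rx":0,"ry":0,"rz":0},{"x":0.04,"y":0.17,"z":0,"rx":0,"ry":0,"rz":0},{"x":0.04,"y":0.17,"z":0,"rx":0,"ry":0,"rz":0}]'
```

```text
time: 23.25
tool_pos: [0.529, -0.1114, 0.0545]
tool_rot: [[0.236, 0.972, -0.0], [0.972, -0.236, -0.0], [-0.0, -0.0, -1.0]]
wrist_force: [0.7, 0.1, -0.5]
opening: 0.0361
gripper_force: 0.0
time: 23.83
tool_pos: [0.5295, -0.1098, 0.0524]
tool_rot: [[0.233, 0.973, 0.0], [0.973, -0.233, 0.0], [0.0, 0.0, -1.0]]
wrist_force: [-0.3, -0.9, -0.6]
opening: 0.0007
gripper_force: 0.0
time: 24.83
tool_pos: [0.5417, -0.0577, 0.0523]
tool_rot: [[0.232, 0.973, 0.001], [0.973, -0.232, 0.002], [0.002, 0.0, -1.0]]
wrist_force: [-0.3, -0.1, -0.2]
opening: 0.0004
gripper_force: 0.0
```

```bash
python3 -m handwheel '[{"x":0.001,"y":0.004,"z":0,"rx":0,"ry":0,"rz":0},{"x":0.002,"y":0.008,"z":0,"rx":0,"ry":0,"rz":0},{"x":0.003,"y":0.012,"z":0,"rx":0,"ry":0,"rz":0},{"x":0.004,"y":0.016,"z":0,"rx":0,"ry":0,"rz":0},{"x":0.005,"y":0.02,"z":0,"rx":0,"ry":0,"rz":0},{"x":0.005,"y":0.02,"z":0,"rx":0,"ry":0,"rz":0}]'
python3 -m handwheel '[{"x":0.001,"y":0.003,"z":0,"rx":0,"ry":0,"rz":0},{"x":0.001,"y":0.006,"z":0,"rx":0,"ry":0,"rz":0},{"x":0.001,"y":0.006,"z":0,"rx":0,"ry":0,"rz":0}]'
```

```text
time: 25.33
tool_pos: [0.543, -0.0527, 0.0523]
tool_rot: [[0.233, 0.973, 0.0], [0.973, -0.233, 0.0], [0.0, 0.0, -1.0]]
wrist_force: [0.2, -0.3, -0.2]
opening: 0.0005
gripper_force: 0.2
time: 25.58
tool_pos: [0.5433, -0.051, 0.0524]
tool_rot: [[0.233, 0.973, 0.0], [0.973, -0.233, 0.0], [0.0, 0.0, -1.0]]
wrist_force: [0.9, -0.9, -0.9]
opening: 0.0003
gripper_force: 0.3
```

```bash
python3 -m handwheel '[{"x":0.001,"y":0.003,"z":0,"rx":0,"ry":0,"rz":0},{"x":0.001,"y":0.006,"z":0,"rx":0,"ry":0,"rz":0},{"x":0.001,"y":0.006,"z":0,"rx":0,"ry":0,"rz":0}]'
python3 -m handwheel '[{"x":0.001,"y":0.003,"z":0,"rx":0,"ry":0,"rz":0},{"x":0.001,"y":0.003,"z":0,"rx":0,"ry":0,"rz":0}]'
```

```text
time: 25.83
tool_pos: [0.5434, -0.05, 0.0523]
tool_rot: [[0.233, 0.972, -0.0], [0.972, -0.233, -0.001], [-0.001, 0.0, -1.0]]
wrist_force: [-0.5, -2.9, 0.2]
opening: 0.0004
gripper_force: 1.3
time: 26.0
tool_pos: [0.5434, -0.0501, 0.0523]
tool_rot: [[0.234, 0.972, -0.001], [0.972, -0.234, -0.002], [-0.002, -0.0, -1.0]]
wrist_force: [-1.2, -3.8, 2.1]
opening: 0.0005
gripper_force: 2.5
```

```bash
python3 - <<'E'
from h import *
M=H+.017*ex
im=cv2.cvtColor(manip.snapshot("top"),cv2.COLOR_BGR2GRAY).astype(np.float32)
i0=cv2.cvtColor(cv2.imread("pics/w3t.png"),cv2.COLOR_BGR2GRAY).astype(np.float32)
s=manip.sense();print((s["tool_pos"]-M)@ex,s["wrist_force"])
for g in(i0,im):
    print(*[int(cv2.getRectSubPix(g,(1,1),tuple(float(v) for v in proj("top",M+x*1e-3*ex+Z*0.006)))[0,0]) for x in range(-120,10,5)])
E
```

```text
-0.013524163602358894 [-1.72081769 -4.13022926  1.01539819]
96 98 94 104 106 106 105 105 106 105 104 105 104 125 164 166 165 165 165 165 127 106 122 118 111 178
83 82 90 88 74 69 92 92 90 63 67 75 48 29 31 28 29 31 29 30 29 31 39 30 24 24
```

Contact is firming up near the expected home position. I'll press on in small steps.

```bash
python3 -m handwheel '[{"x":0.001,"y":0.004,"z":0,"rx":0,"ry":0,"rz":0},{"x":0.002,"y":0.008,"z":0,"rx":0,"ry":0,"rz":0},{"x":0.002,"y":0.008,"z":0,"rx":0,"ry":0,"rz":0},{"x":0.002,"y":0.008,"z":0,"rx":0,"ry":0,"rz":0}]'
```

```text
time: 26.38
tool_pos: [0.5433, -0.0501, 0.0523]
tool_rot: [[0.236, 0.972, -0.002], [0.972, -0.236, -0.005], [-0.006, -0.001, -1.0]]
wrist_force: [-1.6, -9.0, 3.0]
opening: 0.001
gripper_force: 4.5
```

```bash
python3 -m handwheel '[{"x":0.001,"y":0.005,"z":0,"rx":0,"ry":0,"rz":0},{"x":0.002,"y":0.01,"z":0,"rx":0,"ry":0,"rz":0},{"x":0.002,"y":0.01,"z":0,"rx":0,"ry":0,"rz":0},{"x":0.002,"y":0.01,"z":0,"rx":0,"ry":0,"rz":0}]'
```

```text
time: 26.72
tool_pos: [0.5433, -0.0501, 0.0524]
tool_rot: [[0.238, 0.971, -0.004], [0.971, -0.238, -0.01], [-0.01, -0.001, -1.0]]
wrist_force: [-2.4, -13.2, 5.8]
opening: 0.0004
gripper_force: 6.8
```

```bash
python3 -m handwheel '[{"x":0.001,"y":0.004,"z":0,"rx":0,"ry":0,"rz":0},{"x":0.002,"y":0.008,"z":0,"rx":0,"ry":0,"rz":0},{"x":0.002,"y":0.008,"z":0,"rx":0,"ry":0,"rz":0}]'
python3 -m handwheel '[{"x":-0.003,"y":-0.012,"z":0,"rx":0,"ry":0,"rz":0},{"x":-0.006,"y":-0.026,"z":0,"rx":0,"ry":0,"rz":0},{"x":-0.012,"y":-0.06,"z":0.02,"rx":0,"ry":0,"rz":0},{"x":-0.03,"y":-0.13,"z":0.1,"rx":0,"ry":0,"rz":0},{"x":-0.06,"y":-0.26,"z":0.2,"rx":0,"ry":0,"rz":0},{"x":-0.1,"y":-0.4,"z":0.3,"rx":0,"ry":0,"rz":0},{"x":-0.12,"y":-0.5,"z":0.35,"rx":0,"ry":0,"rz":0},{"x":-0.12,"y":-0.5,"z":0.35,"rx":0,"ry":0,"rz":0},{"x":-0.12,"y":-0.5,"z":0.35,"rx":0,"ry":0,"rz":0},{"x":-0.12,"y":-0.5,"z":0.35,"rx":0,"ry":0,"rz":0}]'
python3 - <<'E'
from h import *
M=H+.017*ex
s=manip.sense();im=manip.snapshot("wrist");cv2.imwrite("pics/fin.png",im)
c=manip.calibration("wrist");T=np.eye(4);T[:3,:3]=s["tool_rot"];T[:3,3]=s["tool_pos"];Ti=np.linalg.inv(T@c["T_tool_cam"])
g=cv2.cvtColor(im,cv2.COLOR_BGR2GRAY)
def v(X):
    p=c["mtx"]@(Ti@np.r_[X,1])[:3];p=p[:2]/p[2]
    return int(cv2.getRectSubPix(g,(1,1),(float(p[0]),float(p[1])))[0,0]) if 0<p[0]<640 and 0<p[1]<400 else -1
print("x",*range(-30,12,2))
for y in(0,8,18):
  for z in(.070,.094,.106): print(y,z,*[v(M+x*1e-3*ex+y*1e-3*ey+(z)*Z-.07*Z) for x in range(-30,12,2)])
print("tray",*[v(M-x*1e-3*ex) for x in range(20,120,10)])
print("vertical face y=0, x=-3:",*[v(M-.003*ex+Z*k*.003) for k in range(-2,14)])
print("across y, z=.082,x=-3:",*[v(M-.003*ex+Z*.012+ey*k*.002) for k in range(-14,15)])
E
```

```text
time: 26.97
tool_pos: [0.5432, -0.0501, 0.0524]
tool_rot: [[0.239, 0.971, -0.005], [0.971, -0.239, -0.013], [-0.014, -0.002, -1.0]]
wrist_force: [-2.6, -18.1, 8.3]
opening: 0.0002
gripper_force: 8.7
time: 27.8
tool_pos: [0.5103, -0.1894, 0.1575]
tool_rot: [[0.233, 0.972, 0.002], [0.972, -0.233, 0.002], [0.003, 0.002, -1.0]]
wrist_force: [0.0, 0.2, -0.2]
opening: 0.0004
gripper_force: 0.0
x -30 -28 -26 -24 -22 -20 -18 -16 -14 -12 -10 -8 -6 -4 -2 0 2 4 6 8 10
0 0.07 114 113 111 111 112 110 53 57 118 129 128 127 128 130 86 8 23 74 115 137 -1
0 0.094 113 112 114 61 58 117 129 128 127 129 128 25 13 66 112 136 -1 -1 -1 -1 -1
0 0.106 113 107 55 70 130 128 127 128 131 47 13 61 109 136 -1 -1 -1 -1 -1 -1 -1
8 0.07 117 116 116 117 115 180 55 58 120 131 132 129 127 128 91 57 59 72 116 137 -1
8 0.094 114 114 156 81 57 119 131 131 129 127 127 58 59 66 112 136 -1 -1 -1 -1 -1
8 0.106 118 177 55 73 132 131 129 129 128 78 57 61 109 135 -1 -1 -1 -1 -1 -1 -1
18 0.07 103 106 112 181 184 178 55 58 122 131 131 132 130 133 133 85 93 90 92 88 -1
18 0.094 133 182 185 76 58 121 130 131 131 132 132 115 92 92 93 92 -1 -1 -1 -1 -1
18 0.106 183 172 50 75 131 132 131 131 132 129 81 94 94 93 -1 -1 -1 -1 -1 -1 -1
tray 110 114 112 112 112 112 112 111 111 102
vertical face y=0, x=-3: 127 130 127 93 39 11 9 13 42 67 90 111 124 136 138 -1
across y, z=.082,x=-3: 59 62 62 62 74 78 77 61 58 53 60 38 6 11 9 9 13 50 58 58 55 53 77 84 75 59 59 60 59
```

The tail edge shows about 2 mm in front of the tube face at floor level. That fits 3 mm proud with rounded edges, and the row held solid at 18 N. The robot is clear, so I'm handing in.

```bash
python3 -c "
from bench import manip
print(manip.sign_off())"
```

```text
the job is handed in; nothing more can be done
None
```

The job is handed in at about 28 s of the allowed 72 s: the flap was lowered gripped onto its stop and left open, both cartridges were fed in, and the row held solid under an 18 N push with its tail about 2–3 mm proud of the mouth.

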